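# Close up the clipper station on the barber's counter

## Task

The counter has been wiped and the guard rack was left standing away from the clipper dock. Bring the rack back so that its flat end butts flush against the flat end of the dock, with no gap and with the front and back faces of the two in one straight line. Keep the rack upright, leave it standing on the counter, and do not disturb the clippers or the other things around.

Things in the scene. Friction and masses are not known exactly. Their poses are not given: they have to be found in the camera images.
- rack_center (a point): The guard rack: loose warm-white plastic tray module, 180 long (its y axis) x 58 deep (its x axis) x 48 high, 0.3 to 0.6 kg, straight smooth upright front and back faces, carrying four coloured clipper guards (red, blue, yellow, green) fixed in the tray, their tops up to 62 above the counter. Its +y end is flat; its -y end is rounded in plan (radius 29) and has a black disc on top. The point lies at the middle of its length and depth, 24 above its underside; z is up.
- rack_end (a point): The centre of the rack's flat +y end face (58 wide, 48 high), 90 from rack_center along the rack's +y; same axes as rack_center.
- dock_end (a point): The centre of the flat end face of the clipper dock, 24 above the counter. The dock is a warm-white block screwed to the counter, of the same section as the rack (58 deep along its x axis, 48 high) and 230 long; it stretches from this face along the point's +y axis to a rounded end, and the face looks along -y. Two upright clippers and a trimmer stand in its wells. The rack is home when rack_end meets this point with the same x, y and z axes.
- clipper_black: Loose black hair clipper standing in the dock's first well, 47 from the dock's flat end face, 43 x 37 x 178 high, reaching 186 above the counter; origin at its underside, 8 above the counter.
- clipper_red: Loose dark red hair clipper, same size, in the second well, 105 from the flat end face; origin at its underside.
- trimmer: Loose slim aluminium trimmer in the third well, 153 from the flat end face, diameter 29, 142 high; origin at its underside.
- pump_bottle: White pump bottle with a wine-red band, diameter 82, 235 high, far side of the counter; origin at the centre of its underside.
- shaving_bowl: Empty footed glass bowl, diameter 100, 100 high; origin at the centre of its underside.
- shaving_brush: Shaving brush standing on its wooden handle, diameter 44, 111 high; origin at the centre of its underside.
- tin: Cream tin with a red band, diameter 87, 105 high; origin at the centre of its underside.
- counter_brush: Wooden hand brush lying bristles down, 200 long (its y) x 58 x 48 high, near side of the counter on the left; origin at the centre of its underside.
- foil_shaver: Electric foil shaver lying flat, 150 long (its y) x 54 x 34 high, near side of the counter on the right; origin on its underside at mid length.
Mind the look-alikes: they are no part of the job. What is shaped like the part that bears dock_end but purple is not meant.

How it is judged:
By the outcome, as a careful person would: the job done as asked, in the order asked, and still so for the second after the job is handed in, with the robot touching nothing.
It also fails if it takes over 34 s, if anything falls off the work surface, if the arm or the gripper's body presses on something with over 40 N, if the wrist force passes 120 N, or if a joint passes its speed limit or range.

## Robot

A 7-joint arm with a two-finger parallel gripper is mounted at the origin on the work surface. World frame = base frame: x ahead of the robot, y to its left, z up, the work surface at z = 0. Lengths are in m, angles in rad, forces in N, time in s.
With the tool pointing down it reaches from about 0.4 to 0.85 m from the base axis. Payload 4.5 kg.
Tool frame: the origin (TCP) lies between the finger pads; the fingertips stand r.finger_overhang ahead of it and the grasp point (between the pads) lies 8 mm behind it (r.finger_overhang is the distance from the TCP to the fingertips, in m); z points along the fingers, x is the direction in which the jaws open and shut, and the axes are right-handed (so a half turn about z gives the same grasp; the last joint's range is limited). The gripper opens to 88 mm and grips with 3 to 60 N. Pads are 18 mm wide; open, the fingers measure 123 mm over their backs; the gripper's body (75 mm by 187 mm) begins 45 mm behind the grasp point.
Start: joints at [1.257, 0.689, -0.195, 1.565, 0.157, 0.902, -0.215], TCP at [0.213, -0.588, 0.25] pointing down, gripper open.
Joint ranges: [-3.01, 3.01], [-0.46, 2.08], [-1.47, 1.51], [0.13, 2.56], [-1, 4.14], [0.04, 2.09], [-2.66, 2.66]. Speed limits (rad/s): [2.57, 2.57, 3.14, 3.14, 3.14, 3.14, 3.14].

## Interface

Orientations are given as a unit quaternion [x, y, z, w].
In Python, from plant import r gives the robot as it stands.
- The arm moves only by the tool move_arm, never from a script. Its argument "targets" is a list that holds one entry, the list of rows, each a list of 7 numbers: the turn, a rotation vector about the world's x, y, z in rad, then the shift along the world's x, y, z in m, then the opening, from 0 (shut) to 1 (fully open). A call has 1 to 5 rows; each row shifts and turns the pose as measured when the row begins; what a row does not reach is not made up. A row lasts 1/10 s, in which the tool goes at most 50 mm and 8.59 degrees, less where a joint would pass 70% of its speed; a pose out of reach is approached as far as the arm can. A call with a gripper value outside its range is refused whole. The fingers move at their own pace and stop on an object; "force" is the grip in N (left out, the last holds). Time passes only in rows, so rows that do not move let the fingers close. It gives the time, the measured TCP pose, the force and the opening at its end, in the units of the state.
- r.get_state(): the state, without advancing time (a new reading comes with each control period).
- r.snapshot(name): name is "scene" or "top"; returns a dict with "frame" (480x640x3 uint8, red, green, blue), "K" (3x3 intrinsics, pixels), "T" (4x4, takes a point from camera to world coordinates). Camera axes: x right, y up, looking along -z (the intrinsics and any distortion apply to the point x, -y, -z); pixel columns grow to the right and rows downward; lengths in m; the calibration is good to about 2 mm. A picture is of the moment at which its call begins. There is no depth.
- r.finish_job(): hands the job in, once; it reports no verdict.
Trained networks look in a picture, given as the dict that the camera call returned (one of the last four; its "shot" number tells which), for a name from the list of things; names that differ only in an ending like _2 or _b are one class to them, and where a whole thing is asked for, a point or a joint stands for the part that bears it (a point fixed in the world has none). Each returns a list of dicts, best first, with "score" (0 to 1); they miss things now and then, are a little off and sometimes report something else, mostly with a low value. They report only what shows in the picture. A call takes as long as a camera call. They do not tell look-alikes from the thing itself.
- r.find_in(picture, query): "centre" ([row, column] in pixels, amid what is visible of it).
The state is a dict: "clock": time; "q": joint angles; "qd": joint speeds; "joint_torque": joint torques, N m; "tool_pos": TCP position; "eef_rot": TCP orientation; "contact_force": force on the tool from outside, world axes, zero at the start; "moment": the same for the moment, N m; "opening": opening from 0.0 (shut) to 1.0 (fully open).
Only numpy, scipy, OpenCV 4.12 (cv2) and the standard library are available. Lean on these libraries where they do the work, as an engineer would, in place of code of your own. Each camera call takes 0.05 s, during which the arm holds its last target. There are 200 camera calls.

## Working session

There is one attempt and no reset: what is moved stays moved. The work goes in short steps, Python scripts to look and compute and a tool call to move; the robot and the scene stay as the last step left them, time stands still between calls to the robot, and variables do not carry over. Pictures are saved under pics/ and viewed, about 8 in all and at most 12, crops included, and the job is handed in when it is done.

Besides the shell and the picture viewer there is one more tool, called after "Call:" as name(argument=value, ...) on one line, values as JSON. move_arm: Moves the arm, as the interface text tells. Its arguments: {"type":"object","properties":{"targets":{"type":"array","items":{"type":"array","items":{"type":"array","items":{"type":"number"}}}},"force":{"type":"number"}},"required":["targets"]}

```bash
mkdir -p pics; ls
python3 - <<'E'
from plant import r
import cv2
print(r.get_state(), r.finger_overhang)
for n in("scene","top"):
    p=r.snapshot(n); cv2.imwrite(f"pics/{n}0.png",p["frame"][:,:,::-1]); print(n,p["K"],p["T"],[k for k in p])
    for q in("rack_center","dock_end","clipper_black"):print(q,r.find_in(p,q))
E
```

```text
pics
{'clock': 0.0, 'q': array([ 1.25680323,  0.68997563, -0.1945059 ,  1.56632702,  0.15729698,
        0.90248335, -0.21508076]), 'qd': array([-0.00167882, -0.00091291,  0.00045759,  0.00048515, -0.000199  ,
       -0.00132958, -0.00056489]), 'joint_torque': array([ 3.07451510e-04, -5.27555430e+01, -1.26709610e+00, -1.53427076e+01,
       -5.27381455e-02,  6.49214722e-03,  1.75935111e-04]), 'tool_pos': array([ 0.21276275, -0.58703271,  0.24891955]), 'eef_rot': array([ 8.18813354e-01, -5.74059124e-01, -7.73913127e-04, -4.62158624e-04]), 'contact_force': array([ 0.55900179, -0.11646197, -1.01428166]), 'moment': array([-0.01748466,  0.02135039,  0.08673386]), 'opening': 0.9990645992753089} 0.011
scene [[469.8694667    0.         324.50691638]
 [  0.         469.8694667  236.43654011]
 [  0.           0.           1.        ]] [[-0.12025547 -0.83568127  0.53588753  1.10753768]
 [ 0.99259789 -0.09198641  0.07929651  0.11156381]
 [-0.01697224  0.54145666  0.84055733  0.9072632 ]
 [ 0.          0.          0.          1.        ]] ['frame', 'K', 'T', 'shot']
rack_center [{'centre': [322.1
[... 286 characters left out ...]
0.         318.43312641]
 [  0.         552.31180055 241.83176106]
 [  0.           0.           1.        ]] [[-1.64417633e-02  9.96042780e-01 -8.73409965e-02  4.41218119e-01]
 [-9.99417977e-01 -1.89828701e-02 -2.83435846e-02 -1.16314339e-03]
 [-2.98894056e-02  8.68241434e-02  9.95775171e-01  1.29104972e+00]
 [ 0.00000000e+00  0.00000000e+00  0.00000000e+00  1.00000000e+00]] ['frame', 'K', 'T', 'shot']
rack_center [{'centre': [229.4, 431.0], 'score': 0.7}]
dock_end [{'centre': [342.7, 384.7], 'score': 0.74}, {'centre': [269.1, 268.6], 'score': 0.57}, {'centre': [262.6, 260.3], 'score': 0.37}]
clipper_black [{'centre': [258.9, 305.2], 'score': 0.7}, {'centre': [227.8, 432.8], 'score': 0.58}]
```

View pics/top0.png

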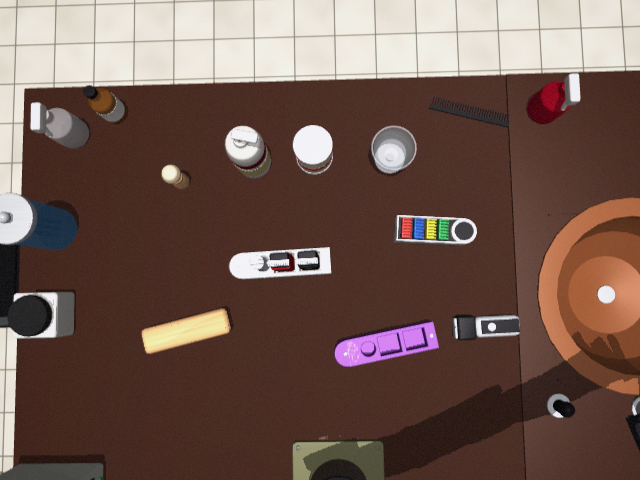

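View pics/scene0.png

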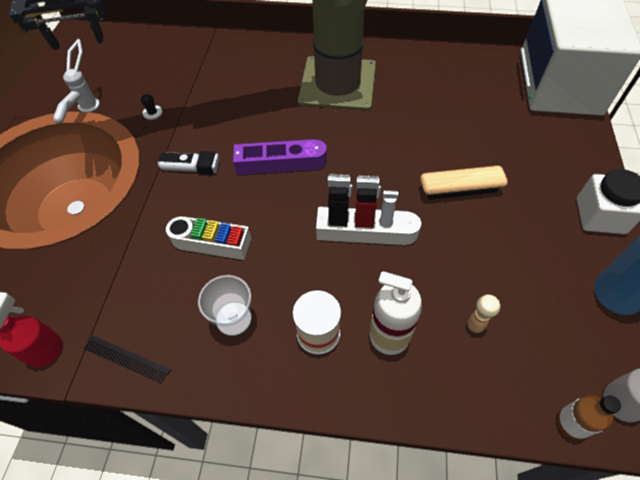

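The top view shows the rack (columns 396-477, row 230), with its flat end to the left. The white dock spans columns 229-331 at row 263, with its flat end to the right. The purple look-alike is at (387, 343). Next I'll zoom in.

```bash
cat > h.py <<'E'
import numpy as np, cv2
from plant import r
def proj(p,P):
    P=np.atleast_2d(P); c=(P-p["T"][:3,3])@p["T"][:3,:3]
    c=c*[1,-1,-1]; u=c@p["K"].T; return u[:,:2]/u[:,2:]
def back(p,uv,z):
    uv=np.atleast_2d(uv); d=np.c_[uv,np.ones(len(uv))]@np.linalg.inv(p["K"]).T*[1,-1,-1]@p["T"][:3,:3].T
    o=p["T"][:3,3]; return o+d*((z-o[2])/d[:,2:])
def crop(p,name,u0,v0,w,h,s):
    cv2.imwrite(name,cv2.resize(np.ascontiguousarray(p["frame"][v0:v0+h,u0:u0+w,::-1]),None,fx=s,fy=s,interpolation=cv2.INTER_CUBIC))
E
python3 - <<'E'
from h import *
p=r.snapshot("top"); crop(p,"pics/c1.png",220,205,264,85,3)
for u,v in[(331,249),(331,275),(229,264),(396,216),(396,243),(477,231)]:print(u,v,back(p,(u,v),.048).round(4))
f=p["frame"].astype(int)
for c in(250,320,325,410,440):print(c,[tuple(x) for x in f[205:290:1,c] if x.sum()>150][:60:3], [i for i in range(205,290) if f[i,c].sum()>250][::100])
E
```

```text
331 249 [[0.5335 0.0061 0.048 ]]
331 275 [[0.4749 0.0072 0.048 ]]
229 264 [[0.5038 0.2375 0.048 ]]
396 216 [[ 0.6055 -0.1421  0.048 ]]
396 243 [[ 0.5443 -0.1403  0.048 ]]
477 231 [[ 0.5679 -0.3222  0.048 ]]
250 [(np.int64(77), np.int64(47), np.int64(40)), (np.int64(74), np.int64(45), np.int64(34)), (np.int64(75), np.int64(46), np.int64(36)), (np.int64(75), np.int64(47), np.int64(38)), (np.int64(73), np.int64(45), np.int64(33)), (np.int64(73), np.int64(44), np.int64(36)), (np.int64(76), np.int64(46), np.int64(37)), (np.int64(74), np.int64(43), np.int64(34)), (np.int64(76), np.int64(45), np.int64(36)), (np.int64(75), np.int64(45), np.int64(37)), (np.int64(74), np.int64(44), np.int64(36)), (np.int64(75), np.int64(45), np.int64(36)), (np.int64(76), np.int64(46), np.int64(38)), (np.int64(74), np.int64(48), np.int64(37)), (np.int64(242), np.int64(243), np.int64(247)), (np.int64(242), np.int64(243), np.int64(247)), (np.int64(235), np.int64(235), np.int64(241)), (np.int64(242), np.int64(242), np.int64(247)), (np.int64(242), np.int64(242), np.int64(247)), (np.int64(242), np.int64(242), np.int
[... 2948 characters left out ...]
, np.int64(226)), (np.int64(84), np.int64(204), np.int64(118)), (np.int64(86), np.int64(206), np.int64(121)), (np.int64(88), np.int64(207), np.int64(125)), (np.int64(84), np.int64(206), np.int64(120)), (np.int64(81), np.int64(198), np.int64(116)), (np.int64(81), np.int64(188), np.int64(114)), (np.int64(80), np.int64(182), np.int64(111)), (np.int64(221), np.int64(221), np.int64(227)), (np.int64(64), np.int64(60), np.int64(58)), (np.int64(81), np.int64(49), np.int64(43)), (np.int64(79), np.int64(52), np.int64(41)), (np.int64(80), np.int64(51), np.int64(42)), (np.int64(77), np.int64(49), np.int64(41)), (np.int64(77), np.int64(47), np.int64(42)), (np.int64(80), np.int64(51), np.int64(41))] [217]
```

View pics/c1.png

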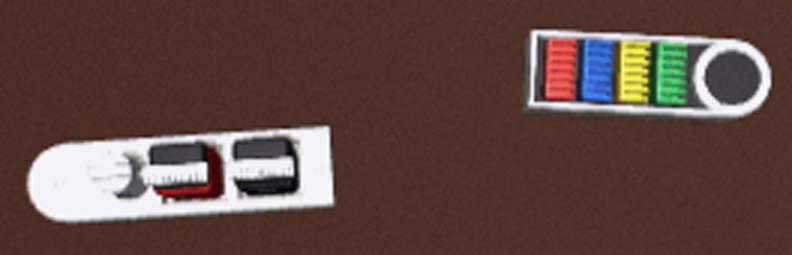

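```bash
cat >> h.py <<'E'
from scipy.optimize import least_squares
def contour(p,box,th=150,s=8):
    u0,v0,u1,v1=box; g=p["frame"][v0:v1,u0:u1].min(2).astype(np.float32)
    G=cv2.resize(g,None,fx=s,fy=s,interpolation=cv2.INTER_LINEAR)
    cs,_=cv2.findContours((G>th).astype(np.uint8),cv2.RETR_EXTERNAL,cv2.CHAIN_APPROX_NONE)
    c=max(cs,key=cv2.contourArea)[:,0].astype(float)
    return (c+.5)/s-.5+[u0,v0]
def sd(xy,q,L,sg):  # q: end-face centre x,y, yaw of +y axis dir ; body lies along sg*y from the face
    x0,y0,t=q; d=xy-[x0,y0]
    ex=np.array([np.cos(t),np.sin(t)]); ey=np.array([-np.sin(t),np.cos(t)])
    a=d@ex; b=d@ey*sg; R=.029
    w=np.where(b<L-R, np.maximum(np.abs(a)-R,-b), np.hypot(a,b-(L-R))-R)
    return w
def fit(p,box,L,sg,q0,th=150):
    xy=back(p,contour(p,box,th),.048)[:,:2]
    o=least_squares(lambda q:sd(xy,q,L,sg),q0,loss="soft_l1",f_scale=.0006)
    e=sd(xy,o.x,L,sg); return o.x,np.sqrt(np.mean(e**2)),xy
def rel(d,k):
    t=d[2]; v=k[:2]-d[:2]; return np.array([v@[np.cos(t),np.sin(t)],v@[-np.sin(t),np.cos(t)]])*1e3,np.degrees(k[2]-d[2])
E
python3 - <<'E'
from h import *
p=r.snapshot("top")
for th in(120,150,190):
    d,e,xy=fit(p,(220,235,345,290),.23,1,[.504,.007,0],th); k,e2,xy2=fit(p,(385,205,485,255),.18,-1,[.575,-.141,0],th)
    print(th,d.round(4),e,k.round(4),e2,rel(d,k))
    for q,L,sg,X in((d,.23,1,xy),(k,.18,-1,xy2)):
        c,s=np.cos(q[2]),np.sin(q[2]); D=(X-q[:2]); a=D@[c,s]; b=sg*(D@[-s,c]); m=(b>.02)&(b<L-.04)
        print("  width",np.median(a[m&(a>0)]),np.median(a[m&(a<0)]),"len",b.max(),np.median(b[(abs(a)<.02)&(b<.03)]))
E
```

```text
120 [0.5092 0.0087 0.046 ] 0.0008603674142227297 [ 0.5795 -0.1416 -0.0674] 0.0007493189221221262 (array([  63.34517117, -153.32305119]), np.float64(-6.498272291816612))
  width 0.029960604585026418 -0.03000274511334782 len 0.23020357830971236 -9.348060604987669e-05
  width 0.029744255858042794 -0.030090132059290495 len 0.1801262142638837 0.00015865750415479122
150 [0.5093 0.0086 0.0461] 0.0004303570415487528 [ 0.5798 -0.1416 -0.0686] 0.0004526123748954756 (array([  63.49398371, -153.3299208 ]), np.float64(-6.5760474578682))
  width 0.02938547201590975 -0.029359670873016143 len 0.22963795069382284 0.0004158835570449448
  width 0.02920461141176492 -0.029376634251015867 len 0.17979407850616433 0.0007076078723596024
190 [0.5093 0.0087 0.0458] 0.0007579552930569248 [ 0.5799 -0.1418 -0.0688] 0.000985398687316231 (array([  63.62030417, -153.52963836]), np.float64(-6.566607943817396))
  width 0.028531127140832085 -0.02856463974623871 len 0.22893586506568595 0.0010012292579366841
  width 0.028199018425435103 -0.028454314746159025 len 0.17913261876881487 0.00112383115026877
```

Call:
move_arm(targets=[[[0, 0, 0.12, 0.036, 0.034, 0, 1], [0, 0, 0.12, 0.036, 0.034, 0, 1], [0, 0, 0.12, 0.036, 0.034, 0, 1], [0, 0, 0.12, 0.036, 0.034, 0, 1], [0, 0, 0.12, 0.036, 0.034, 0, 1]]])

```text
clock: 1.0
tool_pos: [0.3882, -0.4203, 0.2499]
eef_rot: [0.952, -0.305, 0.001, 0.005]
contact_force: [0.2, 0.0, 0.4]
opening: 0.999
```

Call:
move_arm(targets=[[[0, 0, 0.12, 0.036, 0.034, 0, 1], [0, 0, 0.12, 0.036, 0.034, 0, 1], [0, 0, 0.12, 0.036, 0.034, 0, 1], [0, 0, 0.12, 0.036, 0.034, 0, 1], [0, 0, 0.1, 0.036, 0.034, 0, 1]]])

```text
clock: 1.5
tool_pos: [0.5696, -0.2482, 0.2512]
eef_rot: [1.0, -0.008, 0.003, 0.005]
contact_force: [0.1, -1.4, -0.6]
opening: 1.0
```

```bash
cat >> h.py <<'E'
def tool():
    from scipy.spatial.transform import Rotation as R
    s=r.get_state(); M=R.from_quat(s["eef_rot"]).as_matrix()
    yaw=np.arctan(M[1,0]/M[0,0]); z=M[:,2]
    # rotation vector making z exactly down
    tilt=np.cross(z,[0,0,-1])
    print("t",round(s["clock"],2),"pos",s["tool_pos"].round(4),"yaw",round(yaw,4),"tiltfix",tilt.round(4),"F",s["contact_force"].round(1),"M",s["moment"].round(2),"open",round(s["opening"],3))
    return s,yaw
E
python3 -c "
from h import *
s,y=tool(); print(np.array([.5729,-.2414,.022])-s['tool_pos'], -.0686-y)"
```

```text
t 1.5 pos [ 0.5696 -0.2482  0.2512] yaw -0.0162 tiltfix [0.0104 0.0068 0.    ] F [ 0.1 -1.4 -0.6] M [-0.06 -0.11  0.  ] open 1.0
[ 0.00330172  0.00680973 -0.22915539] -0.05241240201475536
```

Call:
move_arm(targets=[[[0.01, 0.007, -0.052, 0.003, 0.007, -0.04, 1], [0, 0, 0, 0, 0, -0.045, 1], [0, 0, 0, 0, 0, -0.045, 1], [0, 0, 0, 0, 0, 0, 1], [0, 0, 0, 0, 0, 0, 1]]])

```text
clock: 2.0
tool_pos: [0.583, -0.2298, 0.1211]
eef_rot: [1.0, -0.027, 0.007, -0.003]
contact_force: [0.3, -0.4, 0.4]
opening: 0.997
```

```bash
python3 -c "
from h import *
s,y=tool(); print(np.array([.5729,-.2414,.022])-s['tool_pos'], -.0686-y)
p=r.snapshot('scene'); crop(p,'pics/s1.png',130,130,240,160,3)"
```

```text
t 2.0 pos [ 0.583  -0.2298  0.1211] yaw -0.0534 tiltfix [-0.0049  0.0139  0.    ] F [ 0.3 -0.4  0.4] M [-0.02 -0.09  0.08] open 0.997
[-0.01006024 -0.01157816 -0.0990971 ] -0.015185638671119155
```

View pics/s1.png

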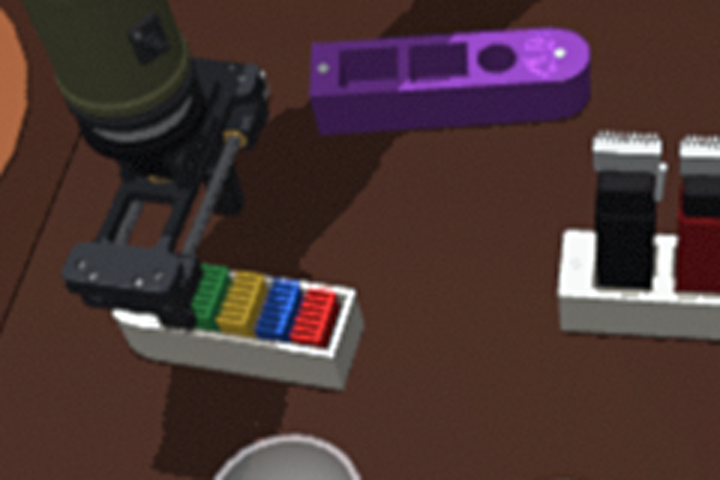

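The gripper hangs above the rack's rear half, with its jaws across the depth and the bowl clear. I'll correct the offset and descend.

Call:
move_arm(targets=[[[-0.005, 0.014, -0.015, -0.01, -0.0115, 0, 1], [0, 0, 0, 0, 0, 0, 1], [0, 0, 0, 0, 0, 0, 1]]])

```text
clock: 2.35
tool_pos: [0.5741, -0.2449, 0.127]
eef_rot: [0.999, -0.036, 0.003, 0.002]
contact_force: [0.1, 0.2, -0.1]
opening: 0.999
```

```bash
python3 -c "
from h import *
s,y=tool(); print(np.array([.5729,-.2414,.022])-s['tool_pos'], -.0686-y)"
```

```text
t 2.35 pos [ 0.5741 -0.2449  0.127 ] yaw -0.0727 tiltfix [0.0045 0.0063 0.    ] F [ 0.1  0.2 -0.1] M [-0.   -0.12 -0.04] open 0.999
[-0.00117907  0.00349633 -0.10497105] 0.004083912056728811
```

Call:
move_arm(targets=[[[0.002, 0.006, 0.003, -0.001, 0.002, -0.03, 1], [0, 0, 0, 0, 0, -0.03, 1], [0, 0, 0, 0, 0, -0.02, 1], [0, 0, 0, 0, 0, -0.01, 1], [0, 0, 0, 0, 0, 0, 1]]])

```text
clock: 2.85
tool_pos: [0.5773, -0.2463, 0.0412]
eef_rot: [0.999, -0.037, 0.007, 0.003]
contact_force: [-0.2, 0.1, 0.9]
opening: 0.999
```

```bash
python3 -c "
from h import *
s,y=tool(); print(np.array([.5729,-.2414,.022])-s['tool_pos'], -.0686-y)"
```

```text
t 2.85 pos [ 0.5773 -0.2463  0.0412] yaw -0.0736 tiltfix [0.0073 0.0132 0.    ] F [-0.2  0.1  0.9] M [-0.02 -0.06 -0.02] open 0.999
[-0.00438439  0.0048714  -0.0191816 ] 0.004950551255359925
```

Call:
move_arm(targets=[[[0.005, 0.01, 0.004, -0.004, 0.002, -0.012, 1], [0, 0, 0, 0, 0, -0.004, 1], [0, 0, 0, 0, 0, 0, 1], [0, 0, 0, 0, 0, 0, 1]]])

```text
clock: 3.25
tool_pos: [0.575, -0.2448, 0.027]
eef_rot: [0.999, -0.035, 0.004, 0.001]
contact_force: [-1.0, -0.3, 0.9]
opening: 1.002
```

```bash
python3 -c "
from h import *
s,y=tool(); print(np.array([.5729,-.2414,.022])-s['tool_pos'], -.0686-y)"
```

```text
t 3.25 pos [ 0.575  -0.2448  0.027 ] yaw -0.0698 tiltfix [0.0032 0.0072 0.    ] F [-1.  -0.3  0.9] M [-0.04 -0.04 -0.04] open 1.002
[-0.0021313   0.0033905  -0.00502195] 0.0012134932989973785
```

Call:
move_arm(targets=[[[0.003, 0.007, 0, -0.002, 0, -0.002, 0.5], [0, 0, 0, 0, 0, 0, 0.5], [0, 0, 0, 0, 0, 0, 0.5], [0, 0, 0, 0, 0, 0, 0.5], [0, 0, 0, 0, 0, 0, 0.5]]], force=15)

```text
clock: 3.75
tool_pos: [0.5738, -0.2451, 0.0261]
eef_rot: [0.999, -0.035, 0.001, 0.0]
contact_force: [0.4, -0.4, -2.1]
opening: 0.658
```

```bash
cat > m.py <<'E'
from h import *
import sys
s,y=tool(); p=r.snapshot("top")
d=np.array([.5093,.0086,.0461])
# tool yaw and position in dock frame
print("tool rel dock",rel(d,np.array([*s["tool_pos"][:2],y])))
if len(sys.argv)>1: crop(p,sys.argv[1],290,200,200,110,4)
E
python3 m.py
```

```text
t 3.75 pos [ 0.5738 -0.2451  0.0261] yaw -0.07 tiltfix [0.0006 0.002  0.    ] F [ 0.4 -0.4 -2.1] M [ 0.01 -0.11 -0.01] open 0.658
tool rel dock (array([  52.76068088, -256.44795714]), np.float64(-6.654431900573405))
```

Call:
move_arm(targets=[[[0, 0, 0.023, -0.012, 0.02, 0.003, 0.5], [0, 0, 0.023, -0.012, 0.02, 0, 0.5], [0, 0, 0.023, -0.012, 0.02, 0, 0.5], [0, 0, 0.023, -0.012, 0.02, 0, 0.5], [0, 0, 0.02, -0.01, 0.02, 0, 0.5]]], force=20)

```text
clock: 4.3
tool_pos: [0.5119, -0.1473, 0.0265]
eef_rot: [1.0, 0.019, -0.0, 0.001]
contact_force: [-0.1, 0.8, -5.6]
opening: 0.658
```

```bash
python3 m.py
```

```text
t 4.3 pos [ 0.5119 -0.1473  0.0265] yaw 0.0375 tiltfix [ 0.0023 -0.0008  0.    ] F [-0.1  0.8 -5.6] M [-0.13 -0.1   0.02] open 0.658
tool rel dock (array([  -4.59438798, -155.81112174]), np.float64(-0.49010566741795886))
```

Call:
move_arm(targets=[[[0, 0, 0.008, 0.002, 0.015, 0, 0.5], [0, 0, 0, 0.001, 0.012, 0, 0.5], [0, 0, 0, 0, 0, 0, 0.5], [0, 0, 0, 0, 0, 0, 0.5]]])

```text
clock: 4.75
tool_pos: [0.5117, -0.1151, 0.0262]
eef_rot: [1.0, 0.026, -0.004, 0.0]
contact_force: [-2.1, -2.0, -0.7]
opening: 0.657
```

```bash
python3 m.py pics/g1.png
```

```text
t 4.75 pos [ 0.5117 -0.1151  0.0262] yaw 0.0522 tiltfix [ 0.0009 -0.0073  0.    ] F [-2.1 -2.  -0.7] M [-0.35  0.06  0.01] open 0.657
tool rel dock (array([  -3.2793357 , -123.64938048]), np.float64(0.3493803937173925))
```

View pics/g1.png

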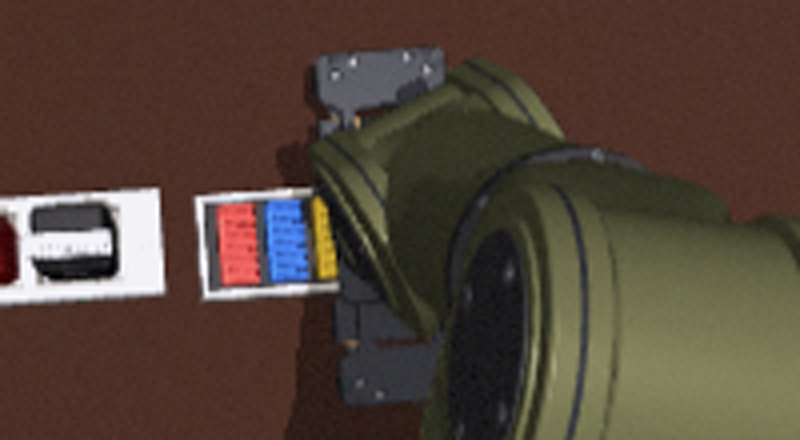

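Rack and dock are nearly aligned, with a gap of about 20 mm (crop columns 163-200), and the rack is held slightly low in the picture. I'll fit the visible corner of the rack.

```bash
cat > m2.py <<'E'
from h import *
import sys
s,y=tool(); p=r.snapshot("top"); d=np.array([.5093,.0086,.0461])
ur=int(sys.argv[1]) if len(sys.argv)>1 else 366
td,ty=rel(d,np.array([*s["tool_pos"][:2],y])); print("tool rel dock",td,ty)
q=np.array([*(s["tool_pos"][:2]+.1037*np.array([-np.sin(y),np.cos(y)])),y])
g=p["frame"].min(2).astype(np.float32)
def edge(vals,th=150):  # outermost subpixel crossing, from the outside inwards
    i=np.argmax(vals>th); return i-1+(th-vals[i-1])/(vals[i]-vals[i-1])
e=proj(p,[*q[:2],.048])[0]; uL=int(np.ceil(e[0]))
cor=[proj(p,[*(q[:2]+a*np.array([np.cos(y),np.sin(y)])),.048])[0] for a in(.029,-.029)]
pts=[]
for u in range(uL+3,ur):
    v0=int(cor[0][1])-8; pts.append((u,v0+edge(g[v0:v0+16,u])))
    v1=int(cor[1][1])+8; pts.append((u,v1-edge(g[v1-16:v1+1,u][::-1])))
if e[0]-331>5:
  for v in range(int(cor[0][1])+5,int(cor[1][1])-4):
    u0=int(e[0])-5; pts.append((u0+edge(g[v,u0:u0+12]),v))
xy=back(p,np.array(pts),.048)[:,:2]
def res(z):
    a=(xy-z[:2])@[np.cos(z[2]),np.sin(z[2])]; b=(xy-z[:2])@[-np.sin(z[2]),np.cos(z[2])]; n=2*(ur-uL-3)
    return np.r_[abs(a[:n])-.029,b[n:]]
o=least_squares(res,q,loss="soft_l1",f_scale=.0006)
if e[0]-331<=5:o.x[:2]+=0
print("rack end rel dock mm,deg",*rel(d,o.x),"rms",np.sqrt(np.mean(o.fun**2)))
np.save("k.npy",o.x)
E
python3 m2.py
```

```text
t 4.8 pos [ 0.5117 -0.1151  0.0262] yaw 0.0519 tiltfix [ 0.0007 -0.0071  0.    ] F [-1.   1.3 -1.3] M [0.23 0.04 0.06] open 0.653
tool rel dock [  -3.26079048 -123.71615318] 0.3300865671608553
rack end rel dock mm,deg [ -5.15374153 -20.44064093] 0.058741545443882284 rms 0.00044265314925503535
```

Call:
move_arm(targets=[[[0, 0, 0, 0.0046, 0.007, 0, 0.5], [0, 0, 0, 0, 0.005, 0, 0.5], [0, 0, 0, 0, 0, 0, 0.5], [0, 0, 0, 0, 0, 0, 0.5]]])

```text
clock: 5.25
tool_pos: [0.5146, -0.1076, 0.0263]
eef_rot: [1.0, 0.023, -0.005, 0.003]
contact_force: [-1.3, -1.4, -0.1]
opening: 0.656
```

```bash
python3 m2.py 363
```

```text
t 5.25 pos [ 0.5146 -0.1076  0.0263] yaw 0.0454 tiltfix [ 0.0053 -0.0105  0.    ] F [-1.3 -1.4 -0.1] M [-0.05 -0.04  0.13] open 0.656
tool rel dock [-1.45156706e-02 -1.16309123e+02] -0.0411737421516061
rack end rel dock mm,deg [  0.59990787 478.91856054] -0.20981807921354398 rms 0.0004743967649380737
```

```bash
python3 - <<'E'
t=open('m2.py').read()
t=t.replace("if e[0]-331>5:\n","if 1:\n").replace("u0=int(e[0])-5; pts","w=g[v,329:345]; u0=329+int(np.argmin(w[:int(e[0])-329+6])); pts").replace("g[v,u0:u0+12])","g[v,u0:u0+12])")
t=t.replace("if e[0]-331<=5:o.x[:2]+=0\n","")
open('m2.py','w').write(t)
E
python3 m2.py 363
```

```text
t 5.3 pos [ 0.5146 -0.1076  0.0263] yaw 0.0453 tiltfix [ 0.0053 -0.0105  0.    ] F [0.  0.1 0.1] M [ 0.1  -0.09  0.07] open 0.659
tool rel dock [-2.00018524e-02 -1.16372100e+02] -0.047988086015265476
rack end rel dock mm,deg [ -1.33386099 -13.18998966] 0.030147745578360974 rms 0.00045801565046229024
```

Call:
move_arm(targets=[[[0.003, -0.005, 0, 0.0016, 0.006, 0, 0.5], [0, 0, 0, 0, 0.005, 0, 0.5], [0, 0, 0, 0, 0, 0, 0.5], [0, 0, 0, 0, 0, 0, 0.5]]])

```text
clock: 5.75
tool_pos: [0.5163, -0.0974, 0.0262]
eef_rot: [1.0, 0.022, -0.003, 0.002]
contact_force: [0.4, -3.2, -0.5]
opening: 0.657
```

```bash
python3 m2.py 361
```

```text
t 5.75 pos [ 0.5163 -0.0974  0.0262] yaw 0.043 tiltfix [ 0.0039 -0.0054  0.    ] F [ 0.4 -3.2 -0.5] M [-0.45 -0.1  -0.04] open 0.657
tool rel dock [   2.07478605 -106.19006574] -0.17764288459832847
rack end rel dock mm,deg [ 0.81712363 -2.94363889] 0.13187818842213744 rms 0.038712549015298865
```

Call:
move_arm(targets=[[[0, 0, 0.002, -0.0009, 0.001, 0, 0.5], [0, 0, 0, 0, 0.002, 0, 0.5], [0, 0, 0, 0, 0.002, 0, 0.5], [0, 0, 0, 0, 0, 0, 0.5]]])

```text
clock: 6.2
tool_pos: [0.516, -0.0942, 0.0262]
eef_rot: [1.0, 0.022, -0.002, 0.003]
contact_force: [-0.7, -0.4, -1.7]
opening: 0.652
```

```bash
sed -i 's/^xy=back/pts=[q_ for q_ in pts if np.isfinite(q_).all()]\nxy=back/' m2.py; python3 m2.py 359
```

```text
t 6.2 pos [ 0.516  -0.0942  0.0262] yaw 0.0436 tiltfix [ 0.0065 -0.0044  0.    ] F [-0.7 -0.4 -1.7] M [-0.06 -0.1   0.04] open 0.652
tool rel dock [   1.92519808 -102.9889698 ] -0.1443853867072618
rack end rel dock mm,deg [ 0.67880826 -5.28201445] -0.3728319273458923 rms 0.029014843003778313m2.py:9: RuntimeWarning: divide by zero encountered in scalar divide
  i=np.argmax(vals>th); return i-1+(th-vals[i-1])/(vals[i]-vals[i-1])
```

Call:
move_arm(targets=[[[-0.003, 0.002, 0.003, -0.0015, 0, 0, 0.5], [0, 0, 0, 0, 0, 0, 0.5], [0, 0, 0, 0, 0.002, 0, 0.5], [0, 0, 0, 0, 0.002, 0, 0.5], [0, 0, 0, 0, 0, 0, 0.5]]])

```text
clock: 6.75
tool_pos: [0.5157, -0.0942, 0.0262]
eef_rot: [1.0, 0.022, -0.002, 0.007]
contact_force: [0.4, -0.0, -3.1]
opening: 0.656
```

Run:
```python
from h import *
s,y=tool(); p=r.snapshot("top"); d=np.array([.5093,.0086,.0461]); print(rel(d,np.array([*s["tool_pos"][:2],y])))
crop(p,"pics/g2.png",300,235,90,55,8)
```

```text
t 6.75 pos [ 0.5157 -0.0942  0.0262] yaw 0.0432 tiltfix [ 0.0147 -0.0045  0.    ] F [ 0.4 -0.  -3.1] M [ 0.13 -0.29  0.02] open 0.656
(array([   1.66133682, -102.95809829]), np.float64(-0.1685441210253662))
```

View pics/g2.png

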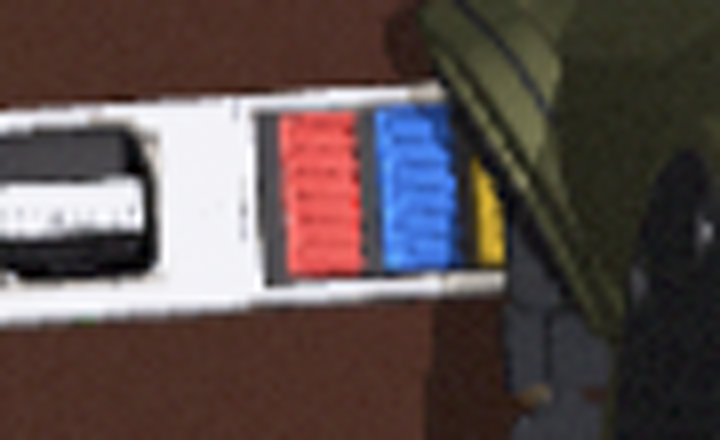

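The rack is in contact and the seam at crop column ~245 is barely visible. I'll measure the lateral step directly from the side edges.

```bash
cat > m3.py <<'E'
from h import *
import sys
ur=int(sys.argv[1]); s,y=tool(); d=np.array([.5093,.0086,.0461]); E=np.array([np.cos(d[2]),np.sin(d[2])]);N=np.array([-E[1],E[0]])
g=np.mean([r.snapshot("top")["frame"].min(2) for _ in range(3)],0); p=r.snapshot("top")
def side(us):
    out=[]
    for sg in(1,-1):
        P=[]
        for u in us:
            y0=back(p,(u,255),.048)[0,1]
            b=(y0-d[1])*1.0; c=d[:2]+b*N+sg*.029*E; v=int(round(proj(p,[*c,.048])[0,1]))
            w=g[v-6:v+7,u] if sg>0 else g[v-6:v+7,u][::-1]; i=np.argmax(w>150); f=i-1+(150-w[i-1])/(w[i]-w[i-1])
            P.append((u,v-6+f if sg>0 else v+6-f))
        X=back(p,np.array(P),.048)[:,:2]-d[:2]; a=X@E; b=X@N
        k=np.polyfit(b,a,1); k=np.polyfit(b[m],a[m],1) if (m:=abs(a-np.polyval(k,b))<.0015).any() else k
        out.append((k[1]*1e3,np.degrees(-k[0])))
    return np.array(out).round(2)
D=side(range(255,328)); K=side(range(335,ur))
print("dock back/front [mm at seam,deg]",D.tolist(),"rack",K.tolist()); print("rack-dock mean mm,deg",(K-D).mean(0))
E
python3 m3.py 354
```

```text
t 6.8 pos [ 0.5157 -0.0941  0.0262] yaw 0.0432 tiltfix [ 0.0146 -0.0045  0.    ] F [ 1.8 -3.7 -3.2] M [-0.46 -0.42  0.09] open 0.655
dock back/front [mm at seam,deg] [[29.48, -0.01], [-29.58, -0.01]] rack [[30.52, -1.89], [-29.16, 0.59]]
rack-dock mean mm,deg [ 0.73 -0.64]
```

Call:
move_arm(targets=[[[0.014, -0.004, 0.002, -0.001, -0.002, 0, 0.5], [0, 0, 0, -0.001, 0, 0, 0.5], [0, 0, 0, 0, 0, 0, 0.5]]])

```text
clock: 7.3
tool_pos: [0.5133, -0.0943, 0.0261]
eef_rot: [1.0, 0.024, -0.0, -0.001]
contact_force: [1.3, -0.6, -2.9]
opening: 0.658
```

```bash
python3 m3.py 356;  python3 - <<'E'
from h import *
s,y=tool();d=np.array([.5093,.0086,.0461]); print(rel(d,np.array([*s["tool_pos"][:2],y])))
E
```

```text
t 7.3 pos [ 0.5133 -0.0943  0.0261] yaw 0.0472 tiltfix [-0.0028 -0.0008 -0.    ] F [ 1.3 -0.6 -2.9] M [-0.38 -0.22 -0.  ] open 0.658
dock back/front [mm at seam,deg] [[29.48, -0.01], [-29.58, -0.01]] rack [[27.13, -0.81], [-31.65, 0.17]]
rack-dock mean mm,deg [-2.21 -0.31]
t 7.5 pos [ 0.5133 -0.0943  0.0261] yaw 0.0473 tiltfix [-0.0024 -0.001  -0.    ] F [ 0.2 -0.8 -3. ] M [-0.29 -0.1   0.01] open 0.652
(array([  -0.78382082, -103.00638077]), np.float64(0.06946554129790995))
```

Call:
move_arm(targets=[[[-0.002, 0, 0, 0.001, -0.002, 0, 0.5], [0, 0, 0, 0.001, 0, 0, 0.5], [0, 0, 0, 0, 0, 0, 0.5]]])

```text
clock: 7.8
tool_pos: [0.5137, -0.0951, 0.0262]
eef_rot: [1.0, 0.024, -0.002, -0.001]
contact_force: [0.2, -0.6, -1.9]
opening: 0.657
```

```bash
python3 m3.py 356;  python3 - <<'E'
from h import *
s,y=tool();d=np.array([.5093,.0086,.0461]); print(rel(d,np.array([*s["tool_pos"][:2],y])))
E
```

```text
t 7.8 pos [ 0.5137 -0.0951  0.0262] yaw 0.0488 tiltfix [-0.0013 -0.0041 -0.    ] F [ 0.2 -0.6 -1.9] M [-0.16 -0.2  -0.  ] open 0.657
dock back/front [mm at seam,deg] [[29.48, -0.01], [-29.58, -0.01]] rack [[27.6, -0.89], [-31.42, 0.31]]
rack-dock mean mm,deg [-1.86 -0.28]
t 8.0 pos [ 0.5137 -0.095   0.0261] yaw 0.0488 tiltfix [-0.0014 -0.004  -0.    ] F [-1.3  1.3 -1.6] M [-0.19  0.03 -0.  ] open 0.659
(array([  -0.34069322, -103.70393232]), np.float64(0.1547295919789091))
```

Call:
move_arm(targets=[[[0, 0.002, -0.002, 0.0013, 0, 0, 0.5], [0, 0, 0, 0.0013, 0, 0, 0.5], [0, 0, 0, 0, 0, 0, 0.5]]])

```text
clock: 8.3
tool_pos: [0.5141, -0.095, 0.0263]
eef_rot: [1.0, 0.023, -0.005, -0.0]
contact_force: [-1.0, -0.7, -1.7]
opening: 0.656
```

```bash
python3 m3.py 356;  python3 - <<'E'
from h import *
s,y=tool();d=np.array([.5093,.0086,.0461]); print(rel(d,np.array([*s["tool_pos"][:2],y])))
E
```

```text
t 8.3 pos [ 0.5141 -0.095   0.0263] yaw 0.047 tiltfix [-0.0007 -0.0105 -0.    ] F [-1.  -0.7 -1.7] M [-0.14  0.02  0.02] open 0.656
dock back/front [mm at seam,deg] [[29.48, -0.01], [-29.58, -0.0]] rack [[28.23, -0.48], [-30.76, 0.12]]
rack-dock mean mm,deg [-1.215 -0.175]
t 8.5 pos [ 0.5141 -0.095   0.0263] yaw 0.047 tiltfix [-0.0006 -0.0105 -0.    ] F [-2.4  1.9  0.8] M [-0.07  0.37 -0.02] open 0.656
(array([ 4.50304847e-02, -1.03753157e+02]), np.float64(0.04961422951820457))
```

Call:
move_arm(targets=[[[0, -0.01, -0.001, 0.0015, 0, 0, 0.5], [0, 0, 0, 0.0013, 0, 0, 0.5], [0, 0, 0, 0, 0, 0, 0.5]]])

```text
clock: 8.8
tool_pos: [0.5163, -0.0951, 0.0261]
eef_rot: [1.0, 0.023, -0.001, -0.0]
contact_force: [-1.7, -0.4, 1.2]
opening: 0.659
```

```bash
python3 m3.py 356;  python3 - <<'E'
from h import *
s,y=tool();d=np.array([.5093,.0086,.0461]); print(rel(d,np.array([*s["tool_pos"][:2],y])))
E
```

```text
t 8.8 pos [ 0.5163 -0.0951  0.0261] yaw 0.0454 tiltfix [-0.0004 -0.0013 -0.    ] F [-1.7 -0.4  1.2] M [-0.13  0.22 -0.07] open 0.659
dock back/front [mm at seam,deg] [[29.48, -0.01], [-29.58, -0.0]] rack [[30.5, -0.86], [-28.63, 0.07]]
rack-dock mean mm,deg [ 0.985 -0.39 ]
t 9.0 pos [ 0.5163 -0.0951  0.026 ] yaw 0.0454 tiltfix [-0.0005 -0.0014 -0.    ] F [-2.6  0.5  1.2] M [-0.12  0.43 -0.12] open 0.653
(array([   2.17444095, -103.90261835]), np.float64(-0.04007985706339074))
```

Call:
move_arm(targets=[[[0, 0, 0, 0, -0.002, 0.003, 0.5], [0, 0, 0, -0.001, 0, 0, 0.5], [0, 0, 0, 0, 0, 0, 0.5]]])

```text
clock: 9.3
tool_pos: [0.5178, -0.0973, 0.0287]
eef_rot: [1.0, 0.023, 0.002, -0.001]
contact_force: [-0.5, -0.2, -5.1]
opening: 0.656
```

```bash
python3 m3.py 356;  python3 - <<'E'
from h import *
s,y=tool();d=np.array([.5093,.0086,.0461]); print(rel(d,np.array([*s["tool_pos"][:2],y])))
E
```

```text
t 9.3 pos [ 0.5178 -0.0973  0.0287] yaw 0.0455 tiltfix [-0.0014  0.003   0.    ] F [-0.5 -0.2 -5.1] M [-0.07 -0.07  0.05] open 0.656
dock back/front [mm at seam,deg] [[29.48, -0.02], [-29.58, -0.01]] rack [[31.82, -0.72], [-27.06, 0.14]]
rack-dock mean mm,deg [ 2.43  -0.275]
t 9.5 pos [ 0.5174 -0.0972  0.0287] yaw 0.0456 tiltfix [-0.0012  0.0024  0.    ] F [-1.2  0.4 -6. ] M [-0.08 -0.11  0.02] open 0.658
(array([   3.26362688, -106.10030861]), np.float64(-0.02819293051975761))
```

Call:
move_arm(targets=[[[0, 0, 0, -0.002, 0, 0, 0.5], [0, 0, 0, 0, 0, 0, 0.5], [0, 0, 0, 0, 0, 0, 0.5]]])

```text
clock: 9.8
tool_pos: [0.5153, -0.0971, 0.0286]
eef_rot: [1.0, 0.023, 0.001, -0.001]
contact_force: [0.6, 0.7, -5.0]
opening: 0.656
```

```bash
python3 m3.py 356;  python3 - <<'E'
from h import *
s,y=tool();d=np.array([.5093,.0086,.0461]); print(rel(d,np.array([*s["tool_pos"][:2],y])))
E
```

```text
t 9.8 pos [ 0.5153 -0.0971  0.0286] yaw 0.0459 tiltfix [-0.0014  0.0023  0.    ] F [ 0.6  0.7 -5. ] M [-0.08 -0.1   0.02] open 0.656
dock back/front [mm at seam,deg] [[29.48, -0.02], [-29.58, -0.01]] rack [[28.98, -0.24], [-29.49, -0.12]]
rack-dock mean mm,deg [-0.205 -0.165]
t 10.0 pos [ 0.5154 -0.0971  0.0286] yaw 0.0458 tiltfix [-0.0014  0.0024  0.    ] F [ 0.6  0.8 -5.3] M [-0.11 -0.08 -0.  ] open 0.658
(array([   1.18449382, -105.90469117]), np.float64(-0.017302565112870462))
```

Call:
move_arm(targets=[[[0, 0, 0, 0, 0.002, -0.001, 0.5], [0, 0, 0, 0, 0, -0.001, 0.5], [0, 0, 0, 0, 0.001, 0, 0.5], [0, 0, 0, 0, 0, 0, 0.5]]])

```text
clock: 10.4
tool_pos: [0.5154, -0.0942, 0.0264]
eef_rot: [1.0, 0.023, 0.001, -0.0]
contact_force: [0.1, 0.4, -5.1]
opening: 0.656
```

```bash
python3 m3.py 356;  python3 - <<'E'
from h import *
s,y=tool();d=np.array([.5093,.0086,.0461]); print(rel(d,np.array([*s["tool_pos"][:2],y])))
E
```

```text
t 10.4 pos [ 0.5154 -0.0942  0.0264] yaw 0.0455 tiltfix [-0.0008  0.0024  0.    ] F [ 0.1  0.4 -5.1] M [-0.09 -0.11 -0.04] open 0.656
dock back/front [mm at seam,deg] [[29.48, -0.01], [-29.58, -0.01]] rack [[29.42, -0.85], [-29.38, 0.1]]
rack-dock mean mm,deg [ 0.07  -0.365]
t 10.6 pos [ 0.5154 -0.0942  0.0265] yaw 0.0454 tiltfix [-0.001   0.0024  0.    ] F [ 0.5 -1.  -5.5] M [-0.19 -0.05 -0.01] open 0.658
(array([   1.34867107, -102.98933493]), np.float64(-0.03851054594908983))
```

Call:
move_arm(targets=[[[0, 0, 0, 0, 0.001, -0.0005, 0.5], [0, 0, 0, 0, 0.001, -0.0003, 0.5], [0, 0, 0, 0, 0.001, 0, 0.5]]])

```text
clock: 10.9
tool_pos: [0.5154, -0.0941, 0.0262]
eef_rot: [1.0, 0.022, 0.001, 0.002]
contact_force: [0.4, -3.8, -4.1]
opening: 0.656
```

```bash
python3 m3.py 356;  python3 - <<'E'
from h import *
s,y=tool();d=np.array([.5093,.0086,.0461]); print(rel(d,np.array([*s["tool_pos"][:2],y])))
E
```

```text
t 10.9 pos [ 0.5154 -0.0941  0.0262] yaw 0.0434 tiltfix [0.0032 0.0023 0.    ] F [ 0.4 -3.8 -4.1] M [-0.89 -0.1   0.12] open 0.656
dock back/front [mm at seam,deg] [[29.48, -0.01], [-29.58, -0.01]] rack [[29.59, -1.13], [-29.33, 0.07]]
rack-dock mean mm,deg [ 0.18 -0.52]
t 11.1 pos [ 0.5154 -0.0941  0.0261] yaw 0.0434 tiltfix [0.0031 0.0022 0.    ] F [-1.3 -5.5 -4. ] M [-1.11 -0.09  0.08] open 0.652
(array([   1.31648476, -102.86899988]), np.float64(-0.1557524002727807))
```

Call:
move_arm(targets=[[[0, 0, 0, 0, 0, -0.001, 0.5], [0, 0, 0, 0, 0, 0, 0.5], [0, 0, 0, 0, 0, 0, 0.8], [0, 0, 0, 0, 0, 0, 0.95], [0, 0, 0, 0, 0, 0, 0.95]]])

```text
clock: 11.6
tool_pos: [0.5171, -0.09, 0.0268]
eef_rot: [1.0, 0.023, 0.003, -0.001]
contact_force: [-0.3, -0.0, -0.7]
opening: 0.901
```

```bash
python3 m3.py 356
```

```text
t 11.6 pos [ 0.5171 -0.09    0.0268] yaw 0.0461 tiltfix [-0.0021  0.0068  0.    ] F [-0.3 -0.  -0.7] M [-0.03 -0.08 -0.02] open 0.901
dock back/front [mm at seam,deg] [[29.48, -0.02], [-29.58, -0.01]] rack [[25.46, 9.41], [-29.3, 0.18]]
rack-dock mean mm,deg [-1.87  4.81]
```

Call:
move_arm(targets=[[[0, 0, 0, -0.0015, 0, 0.01, 1], [0, 0, 0, 0, 0, 0.03, 1], [0, 0, 0, 0, 0, 0.04, 1], [0, 0, 0, 0, 0, 0.04, 1], [0, 0, 0, 0, 0, 0.04, 1]]])

```text
clock: 12.3
tool_pos: [0.51, -0.0902, 0.1892]
eef_rot: [1.0, 0.024, -0.003, -0.001]
contact_force: [0.9, -0.4, -1.0]
opening: 1.001
```

Call:
move_arm(targets=[[[0, 0, 0, 0, -0.04, 0.02, 1], [0, 0, 0, 0, -0.05, 0, 1], [0, 0, 0, 0, -0.05, 0, 1], [0, 0, 0, 0, -0.05, 0, 1], [0, 0, 0, 0, -0.04, 0, 1]]])

```text
clock: 12.8
tool_pos: [0.5127, -0.3186, 0.2226]
eef_rot: [0.999, 0.032, 0.006, -0.001]
contact_force: [0.8, -0.3, 0.1]
opening: 1.0
```

```bash
python3 m3.py 405
python3 - <<'E'
from h import *
p=r.snapshot("top"); crop(p,"pics/f1.png",220,220,220,75,3)
for th in(140,150,160):
    # right boundary/round end fit: whole contour, long stadium; length 410 check
    xy=back(p,contour(p,(220,230,425,295),th),.048)[:,:2]; d=np.array([.5093,.0086,.0461])
    E=np.array([np.cos(d[2]),np.sin(d[2])]);N=np.array([-E[1],E[0]]); b=(xy-d[:2])@N; print("ends mm",b.min()*1e3,b.max()*1e3,"total",np.ptp(b)*1e3)
E
```

```text
t 12.8 pos [ 0.5127 -0.3186  0.2226] yaw 0.0647 tiltfix [-0.0014  0.0112  0.    ] F [ 0.8 -0.3  0.1] M [ 0.04 -0.14 -0.06] open 1.0
dock back/front [mm at seam,deg] [[29.49, -0.01], [-29.58, -0.0]] rack [[29.3, -0.09], [-29.33, 0.04]]
rack-dock mean mm,deg [ 0.03 -0.02]
ends mm -178.85773222434577 229.92813662780745 total 408.78586885215316
ends mm -178.7066727513716 229.68544350992133 total 408.3921162612929
ends mm -178.6004639666401 229.60338604794958 total 408.2038500145897
```

View pics/f1.png

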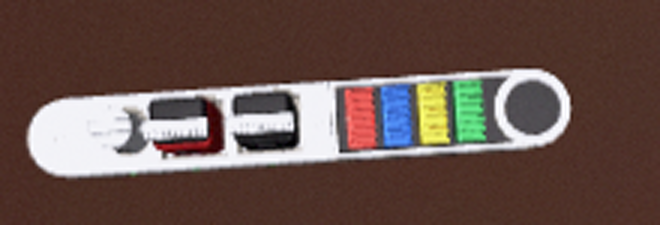

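```bash
python3 -c "
from plant import r
print(r.finish_job())"
```

```text
the job is handed in; nothing more can be done
None
```

The rack is back against the dock, upright on the counter, and the job was handed in at about 13 s of the 34 s allowed. I gripped the rack across its depth, slid and carried it to the dock, and lined it up with the top camera. Then I pressed it lightly against the dock's flat end, released it and moved the arm clear.

**Alignment:** in the last top picture, the rack's front and back faces sit 0.03 mm from the dock's line, with an angle of -0.02°.

**Gap:** I could see none. The rack and dock together measure about 408.4 mm, against about 409.4 mm for the two measured separately before the move, so the 1 mm difference is measurement error.

**Forces:** the wrist forces I read stayed below about 7 N; I only read them at the end of each move and at each check.

**Clippers and surroundings:** the clippers and trimmer looked undisturbed in the last picture. I did not re-measure the bottle, bowl, tin and other items after the move. The arm kept well away from them.

**Checks that disagreed:** with the gripper in view, only a short length of the rack's edge was visible. Its angle readings scattered by up to about 0.6° (rack against dock), and a few edge fits failed. Dragging the rack on the counter also stuck and slipped by about 2 mm, so I lifted it slightly for the final alignment.

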